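Load the slide magazine onto the reader's ramp

TASK

Pull the slide magazine with the long grip tab up out of the upright holder and lay it gently, flat on its broad side with the tab at the upper end, on the reader's tilted loading ramp, whose height is set differently each day; only once it touches the ramp let go, so that it slides down fully home into the ramp's low corner, against both the end stop and the side fence. Do not push or strike the ramp hard, leave the two plain magazines standing in the holder and do not disturb anything else on the bench.

Things in the scene. Friction and masses are not known exactly. Their poses are not given: they have to be found in the camera images.
- mag: the grey slide magazine with the grip tab, upright in one of the holder's slots. Body 30 mm wide (x) x 18 mm thick (y) x 120 mm long (z), black slits on its broad faces; above it, on the same axis, a tab 22 mm (x) x 12 mm (y) x 60 mm long; 180 mm in all, 90 to 180 g, balance point 78 mm above the foot. Origin at the centre of its foot face, z from the foot to the tab
- mag_mid (a point): point on the tabbed magazine's long axis half-way along its 180 mm (90 mm above the foot); axes as mag
- mag_foot (a point): centre of the tabbed magazine's foot face (the end opposite the tab); axes as mag
- mag_shoulder (a point): point on the tabbed magazine's axis where the body ends and the tab begins, 120 mm above the foot; axes as mag
- mag_tab (a point): centre of the grip tab, 150 mm above the foot, 30 mm below the tab's end; the tab can be gripped across its 22 mm (x) or its 12 mm (y). Axes as mag
- short_a_mid (a point): centre of a plain grey magazine without a tab (30 x 18 x 100 mm, standing upright), 50 mm above its foot; it stays in its slot
- short_b_mid (a point): centre of the other plain grey magazine without a tab (30 x 18 x 100 mm, standing upright), 50 mm above its foot; it stays in its slot
- holder: fixed white upright holder: block 45 mm (x) x 110 mm (y) x 80 mm tall on a 75 x 140 mm foot plate, origin at the centre of its underside, z up. Three open-topped slots in a row along its y, 36 mm apart, each 33 mm (x) x 26 mm (y), floor 6 mm above the bench. Magazines stand with x and y along the holder's; which slot holds the tabbed one differs
- holder_rim (a point): centre of the holder's upper face, 80 mm above the bench. A sprung steel pad (about 5 N) in each slot presses the magazine against the slot's +y wall, so that pulling one up takes about 4 to 10 N for the first 60 mm; it leaves the slot when raised 75 mm, and passes over the plain magazines (tops 106 mm above the bench) when raised over 100 mm
- reader: fixed white slide reader: base 130 mm (x) x 110 mm (y) x 35 mm high, origin at the centre of its underside, z up; on its +y side a housing 170 x 130 mm and 130 mm high. On the base a clamped, height-adjustable post carries the tilted ramp: it stands straight up anywhere from 0 to 30 mm above its lowest setting, which differs each day and is not measured
- ramp_low (a point): where the ramp's low corner would be at the lowest setting; find the true height (straight up, 0 to 30 mm more) by touch or sight. Axes are the ramp's: x up the slope along the side fence (22 degrees), y across the plate towards the fence (falling 17 degrees), z outward normal. The origin is on the plate's upper surface where end stop and side fence meet
- ramp_low_home (a point): where the tabbed magazine's centre (mag_mid) lies when home with the ramp at its lowest setting: x = 90, y = -15, z = 9 mm from ramp_low, same axes; a raised ramp puts it straight up by as much. The foot is then on x = 0 and the tab (x = 120 to 180 mm) overhangs the ramp's upper end, with free air around it for the fingers
- reader_base (a point): centre of the reader base's upper face, 35 mm above the bench, under the ramp. The ramp: plate 115 mm (x) x 90 mm (y = -90 to 0), 6 mm thick, slippery (friction about 0.1): released on it near home the magazine slides into the corner. End stop (inner face x = 0) and side fence (inner face y = 0) are strips 16 mm high, 6 mm thick; the upper end and the edge y = -90 mm are open
- tube_rack: a white rack of capped sample tubes (100 x 200 x 105 mm), a bystander; origin at the centre of its underside
- reagent: an amber bottle (60 mm across, 130 mm tall), a bystander; origin at the centre of its underside
- wash_jar: a white jar (68 mm across, 80 mm tall), a bystander; origin at the centre of its underside
- beaker: an empty beaker (72 mm across, 90 mm tall), a bystander; origin at the centre of its underside
- glove_box: a glove carton (120 x 230 x 70 mm), a bystander; origin at the centre of its underside
- scan_gun: a hand scanner on its stand (90 mm foot, 145 mm tall), a bystander; origin at the centre of its underside
- tray: a shallow blue tray (160 x 100 x 30 mm), a bystander; origin at the centre of its underside
There are look-alikes about, which are no part of the job. What is shaped like the mag but pink is not meant.

How it is judged:
By the outcome, as a careful person would: the job done as asked, in the order asked, and still so for the second after the job is handed in, with the robot touching nothing.
It also fails if it takes over 46 s, if anything falls off the work surface, if the arm or the gripper's body presses on something with over 40 N, if the wrist force passes 120 N, or if a joint passes its speed limit or range.

ROBOT

A 6-joint arm with a two-finger parallel gripper is mounted at the origin on the work surface. World frame = base frame: x ahead of the robot, y to its left, z up, the work surface at z = 0. Lengths are in mm, angles in rad, forces in N, time in s.
With the tool pointing down it reaches from about 350 to 975 mm from the base axis. Payload 7.1 kg.
Tool frame: the origin (TCP) lies on the front face of the gripper's body, between the roots of the fingers; the fingertips stand 80 mm ahead of it and the grasp point (between the pads) lies 61 mm ahead of it (env.tips_ahead is the distance from the TCP to the fingertips, in mm); z points along the fingers, y is the line along which they close (so a half turn about z gives the same grasp; the last joint's range is limited). The gripper opens to 88 mm and grips with 3 to 60 N. Pads are 20 mm wide; open, the fingers measure 115 mm over their backs; the gripper's body (75 mm by 178 mm) begins 61 mm behind the grasp point.
Start: joints at [-1.27, 0.423, 1.63, -0, 1.089, -0.019], TCP at [196.503, -593.289, 302.675] pointing down, gripper open.
Joint ranges: [-3, 3], [-0.9, 2.11], [0.09, 2.58], [-1.31, 4.45], [0.11, 2.69], [-2.54, 2.54]. Speed limits (rad/s): [2.39, 2.39, 3.01, 3.14, 3.14, 3.14].

INTERFACE

Orientations are given as a unit quaternion [x, y, z, w].
In Python, from station import env, set_gripper, viewer, workorder gives the robot as it stands. Calls block until the motion is done:
- env.reach(position, orientation): joint-space move of the TCP to a pose.
- env.move_l(position, rot=None, rate=150, f_stop=None): straight line of the TCP; rot=None keeps the orientation; rate is the mean speed in mm/s. With f_stop (N) it stops when the force on the tool has changed by that much, and returns True; else False.
- env.move_joints(angles): joint-space move.
- set_gripper(opening): finger opening in mm; the grip force is fixed at half the most; returns when the fingers have stopped.
- env.hold(seconds).
- env.ik(position, orientation): joint angles nearest the present ones, or None.
- env.read_state(): the state.
- viewer.camera(name): name is "scene" or "top"; returns the picture (384x512x3 uint8, blue, green, red); there is no depth.
- viewer.camera_params(name): a dict with "fx", "fy", "cx", "cy" (pixels), "dist" ([k1, k2, p1, p2, k3] as OpenCV has them; the pictures are not rectified), "pose" (4x4, takes a point from camera to world coordinates). Camera axes: x right, y up, looking along -z (the intrinsics and any distortion apply to the point x, -y, -z); pixel columns grow to the right and rows downward; lengths in mm; the calibration is good to about 2 mm. A picture is of the moment at which its call begins. camera_params takes no time and is no camera call.
A pose or a line that the arm cannot do raises env.IKError and nothing moves.
- workorder.sign_off(): hands the job in; it is judged then, once.
The state is a dict: "time_s": time; "qpos": joint angles; "dq": joint speeds; "tau": joint torques, N m; "tool_pos": TCP position; "orientation": TCP orientation; "force": force on the tool from outside, world axes, zero at the start; "wrist_torque": the same for the moment, N m; "width": finger opening in mm; "grip_force": force on a finger pad.
Only numpy, scipy, OpenCV 4.12 (cv2) and the standard library are available. Lean on these libraries where they do the work, as an engineer would, in place of code of your own. Each camera call takes 0.05 s, during which the arm holds its last target. There are 200 camera calls.

## Working session

There is one attempt and no reset: what is moved stays moved. The work goes in short steps, each a Python script; the robot and the scene stay as the last script left them, time stands still between calls to the robot, and variables do not carry over. Pictures are saved under pics/ and viewed, at most 10 in all, crops included, and the job is handed in when it is done.

```bash
ls; mkdir -p pics
python3 - <<'E'
from station import env,viewer
import cv2,numpy as np
for n in("scene","top"):
    im=viewer.camera(n);cv2.imwrite(f"pics/{n}0.png",im)
    p=viewer.camera_params(n);print(n,{k:np.round(v,4).tolist() for k,v in p.items()})
s=env.read_state();print(s)
a=cv2.imread("pics/scene0.png");b=cv2.imread("pics/top0.png")
E
```

```text
pics
scene {'fx': 422.4752, 'fy': 422.4752, 'cx': 257.7964, 'cy': 192.5945, 'dist': [-0.1123, 0.0, 0.0, 0.0, 0.0], 'pose': [[0.7605, -0.5232, 0.3845, 972.9763], [0.6493, 0.6159, -0.4462, -562.5054], [-0.0033, 0.589, 0.8081, 985.5368], [0.0, 0.0, 0.0, 1.0]]}
top {'fx': 370.1731, 'fy': 370.1731, 'cx': 256.0994, 'cy': 189.2656, 'dist': [-0.0446, 0.0, 0.0, 0.0, 0.0], 'pose': [[0.0262, 0.985, -0.1708, 351.8653], [-0.9996, 0.0271, 0.003, -75.6823], [0.0076, 0.1706, 0.9853, 1270.796], [0.0, 0.0, 0.0, 1.0]]}
{'time_s': 0.1, 'qpos': array([-1.26997406e+00,  4.23766087e-01,  1.63061689e+00,  1.84881725e-05,
        1.08860186e+00, -1.90042506e-02]), 'dq': array([ 1.62566557e-03, -1.15862107e-03, -2.72047654e-03,  4.29263494e-04,
        2.25234031e-03,  2.56174575e-05]), 'tau': array([-3.45683138e-04, -5.45615137e+01, -2.74324393e+01,  6.44636317e-02,
        1.88575604e-02, -1.30173794e-05]), 'tool_pos': array([ 196.40872956, -592.91773514,  301.97701159]), 'orientation': array([ 9.87241543e-01,  1.59228297e-01, -8.96559444e-05, -6.90346311e-04]), 'force': array([-0.36373482,  0.29601037,  0.04705772]), 'wrist_torque': array([-0.01538021, -0.00729937,  0.03253567]), 'grip_force': 0.0, 'width': 88.06112332720501}
```

View pics/scene0.png

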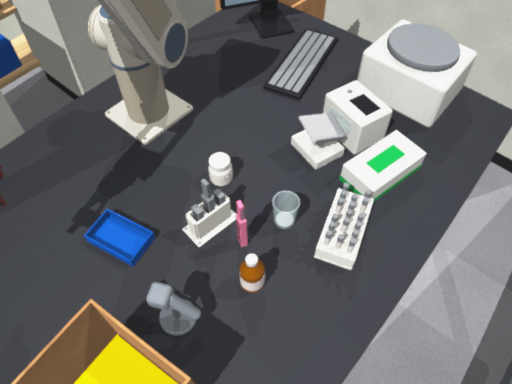

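View pics/top0.png

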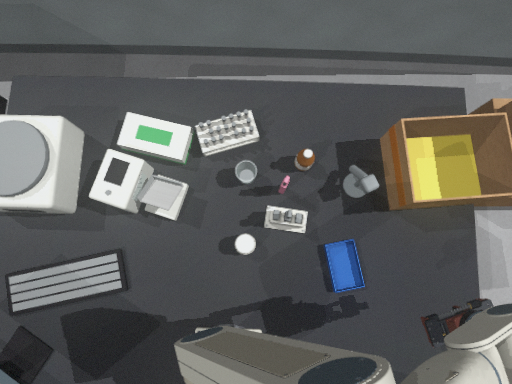

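The scene picture shows the holder at about (210,215) with three grey magazines; the middle one, at (207,190), looks tallest. A pink look-alike stands free at (241,225), and the reader's ramp is at (322,127). In the top view the holder is at (287,218) and the ramp at (163,195). I'll enlarge both views next.

Run:
```python
import cv2,numpy as np
a=cv2.imread("pics/scene0.png");b=cv2.imread("pics/top0.png")
def c(im,x,y,w,h,s):return cv2.resize(im[y:y+h,x:x+w],None,fx=s,fy=s,interpolation=cv2.INTER_CUBIC)
m=np.vstack([np.hstack([c(a,175,170,80,60,5),c(b,255,190,80,60,5)]),np.hstack([c(a,285,95,80,60,5),c(b,120,165,80,60,5)])])
for (ox,oy,x0,y0) in((175,170,0,0),(255,190,400,0),(285,95,0,300),(120,165,400,300)):
    for k in range(0,80,10):
        cv2.line(m,(x0+k*5,y0),(x0+k*5,y0+6),(0,255,255),1);cv2.putText(m,str(ox+k),(x0+k*5,y0+16),0,.3,(0,255,255),1)
    for k in range(0,60,10): cv2.line(m,(x0,y0+k*5),(x0+6,y0+k*5),(0,255,255),1);cv2.putText(m,str(oy+k),(x0+8,y0+k*5+4),0,.3,(0,255,255),1)
cv2.imwrite("pics/m1.png",m)
```

```text
(no output)
```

View pics/m1.png

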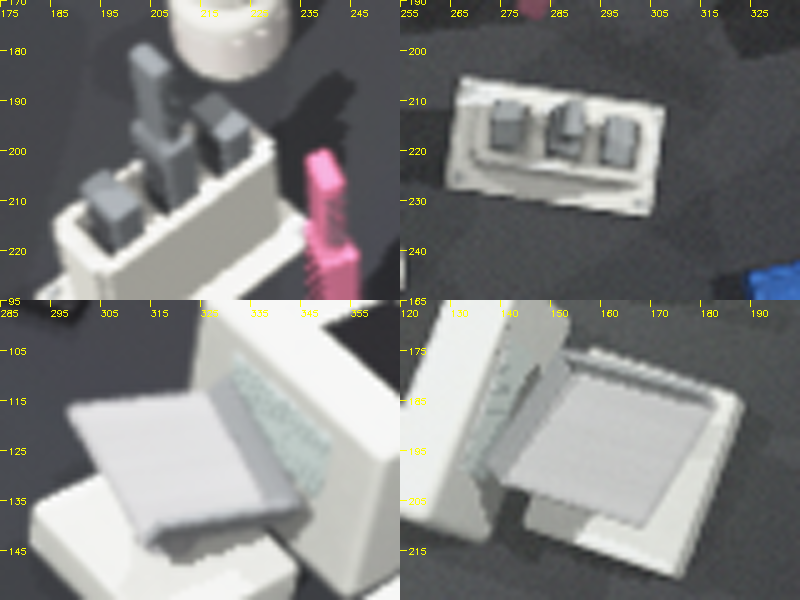

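Candidates, in scene pixels:
- Tabbed grey magazine in the middle slot, (205,190).
- Plain grey magazines, (198,207) and (219,195).
- Pink tabbed magazine, (240,215).

The crop confirms that only the middle grey one has a long tab and is not pink, so that is mag. The ramp's low corner is near the housing: scene (346,137), top (154,178). The end stop lies along the housing and the fence is on the far side. I'll zoom in for exact corners.

```bash
cat > h.py <<'E'
import cv2,numpy as np
from station import env,set_gripper,viewer,workorder
from scipy.spatial.transform import Rotation as Rn
P={n:viewer.camera_params(n) for n in("scene","top")}
def ray(n,uv):
    p=P[n];K=np.array([[p["fx"],0,p["cx"]],[0,p["fy"],p["cy"]],[0,0,1]])
    x,y=cv2.undistortPoints(np.array([[uv]],float),K,np.array(p["dist"]))[0,0]
    T=np.array(p["pose"]);d=T[:3,:3]@[x,-y,-1];return T[:3,3],d/np.linalg.norm(d)
def plane(n,uv,z): o,d=ray(n,uv);return o+d*(z-o[2])/d[2]
def tri(us,ut):
    (a,d),(b,e)=ray("scene",us),ray("top",ut)
    s=np.linalg.lstsq(np.c_[d,-e],b-a,rcond=None)[0]
    p,q=a+s[0]*d,b+s[1]*e;return (p+q)/2,np.linalg.norm(p-q)
E
python3 - <<'E'
import cv2,numpy as np
from h import *
for n,us,ut in(("tab",(204.4,181.5),(289.5,211.5)),("C",(298.6,117),(169,210.6)),("D",(326.4,113.4),(140,201.6))):print(n,*tri(us,ut))
a=cv2.imread("pics/scene0.png");b=cv2.imread("pics/top0.png")
T=[(a,193,174),(b,271,203),(a,310,108),(b,135,172)];o=[]
for im,x,y in T:
    c=cv2.resize(im[y:y+30,x:x+40],None,fx=10,fy=10,interpolation=cv2.INTER_CUBIC)
    for k in range(0,40,5):cv2.line(c,(k*10+5,0),(k*10+5,5),(0,255,255),1);cv2.putText(c,str(x+k),(k*10,15),0,.3,(0,255,255),1)
    for k in range(0,30,5):cv2.line(c,(0,k*10+5),(5,k*10+5),(0,255,255),1);cv2.putText(c,str(y+k),(7,k*10+8),0,.3,(0,255,255),1)
    o.append(c)
cv2.imwrite("pics/m2.png",np.vstack([np.hstack(o[:2]),np.hstack(o[2:])]))
E
```

```text
tab [ 475.5026309  -179.39227924  188.09635405] 1.1141995284743629
C [477.30661215 191.62035272 127.85066982] 5.807085686510428
D [508.42244065 297.52840031  85.55818858] 5.623178151446065
```

View pics/m2.png

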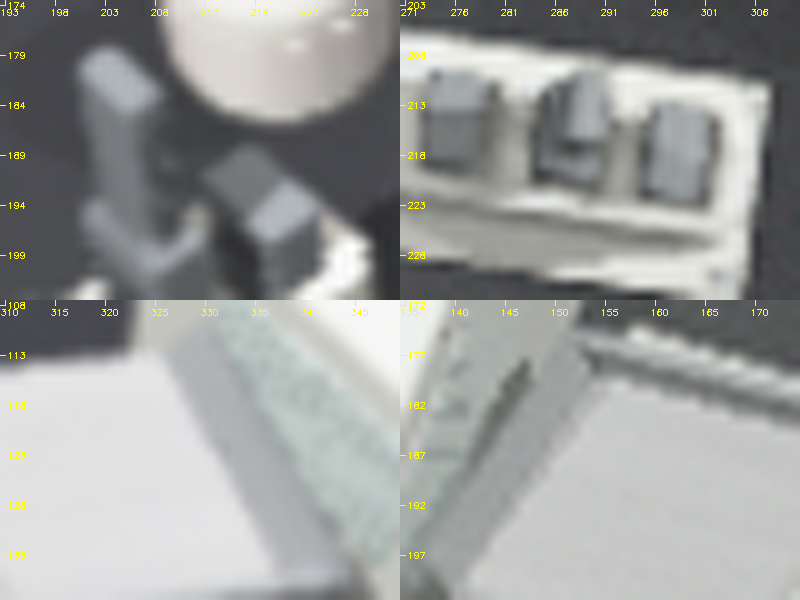

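The crop shows the tab's top face centred at scene (204.5,181.2) and top (289.7,213.2). The ramp plate's corner at the end stop is at scene (326,113.3), and the inner low corner is at top (154,179). Next: fit, check against known sizes, and test reachability.

```bash
cat >> h.py <<'E'
def rampR(yaw):
    x=np.array([np.cos(np.radians(22)),0,np.sin(np.radians(22))])
    y=np.array([0,1,0]); s=-np.sin(np.radians(17))
    # y with elevation -17 deg, perpendicular to x
    b=-s*0+s; a=-b*x[2]/x[0]; y=np.array([a,np.sqrt(1-a*a-b*b),b])
    R=np.c_[x,y,np.cross(x,y)]
    return Rn.from_euler('z',yaw).as_matrix()@R
E
python3 - <<'E'
from h import *
from scipy.optimize import least_squares
t,g=tri((204.5,181.2),(289.7,213.2));print("tab top",t,g,plane("scene",(204.5,181.2),186),plane("top",(289.7,213.2),186))
f=[plane("top",np.array(u)-.4,3) for u in((267.2,205.2),(308,211.4),(305.4,233),(264.6,227.6))]
print("foot",np.mean(f,0),[np.linalg.norm(f[i]-f[i-1]).round(1) for i in range(4)])
v1=f[0]-f[1];v2=f[3]-f[2];print("holder long yaw",[np.degrees(np.arctan2(v[1],v[0])) for v in(v1,v2)],"short",[np.degrees(np.arctan2(v[1],v[0])) for v in(f[0]-f[3],f[1]-f[2])])
obs=[("scene",(298.2,116.6),(115,-90,0)),("scene",(326,113.3),(0,-90,0)),("top",(168.6,210.2),(115,-90,0)),("top",(140,201.4),(0,-90,0)),("top",(154,179),(0,0,0)),("top",(182.2,185.7),(115,0,0))]
def res(p,full=False):
    R=rampR(p[3]);r=[]
    for n,uv,q in obs:
        o,d=ray(n,uv);w=R@q+p[:3]-o;r.append(w-d*(w@d))
    return np.ravel(r)
s=least_squares(res,[500,220,60,-1.85]);print("ramp",s.x,np.degrees(s.x[3]),np.linalg.norm(s.fun.reshape(-1,3),axis=1))
np.save("ramp.npy",s.x)
R=rampR(s.x[3]);home=s.x[:3]+R@[90,-15,9];print("home mid",home,R.round(3).tolist())
# reach tests: tilt th of tool away from -mag z toward -/+ mag y
q0=env.read_state()["qpos"]
for th in (0,20,40,60,90):
  for flip in(0,1):
    tz=R@[-np.cos(np.radians(th)),0,-np.sin(np.radians(th))]; ty=R[:,1]*(1-2*flip)
    M=np.c_[np.cross(ty,tz),ty,tz]; g=s.x[:3]+R@[170,-30,9]
    print(th,flip,(g-61*tz).round(),env.ik(g-61*tz,Rn.from_matrix(M).as_quat()))
E
```

```text
tab top [ 472.02773506 -178.75896776  185.22478211] 2.8305991899869802 [ 473.39284807 -178.0237903   186.        ] [ 471.06975933 -179.7987588   186.        ]
foot [ 471.36026104 -184.53162963    3.        ] [np.float64(77.7), np.float64(142.3), np.float64(74.9), np.float64(140.5)]
holder long yaw [np.float64(82.82908499153875), np.float64(83.96352041381277)] short [np.float64(-5.339216862692528), np.float64(-6.625431444871869)]
ramp [587.0643312  261.10383387  61.57805333  -1.84844847] -105.90829591478241 [0.14027142 3.30722706 3.19583589 1.07032761 0.8972023  1.47911456]
home mid [554.59415392 188.75792109 107.59714165] [[-0.254, 0.88, 0.401], [-0.892, -0.374, 0.255], [0.375, -0.292, 0.88]]
0 0 [506.  69. 165.] [-0.32095629  0.72732145  2.06542174  1.39371695  1.2256623  -0.87861453]
0 1 [506.  69. 165.] [-0.32095629  0.72732145  2.06542174  1.39371695  1.2256623   2.26297812]
20 0 [515.  77. 182.] [-0.21492365  0.57934023  2.00166372  1.08510168  1.02304408 -0.50471584]
20 1 [515.  77. 182.] None
40 0 [525.  91. 194.] [-0.07348973  0.5112043   1.90324215  0.67400226  0.96441122 -0.06014733]
40 1 [525.  91. 194.] None
60 0 [534. 109. 200.] [0.07815168 0.52102091 1.78563181 0.27979783 1.06139578 0.33283587]
60 1 [534. 109. 200.] None
90 0 [546. 139. 196.] [ 0.2822619   0.64483443  1.60469095 -0.13684599  1.37202706  0.68271628]
90 1 [546. 139. 196.] [ 0.2822619   0.64483443  1.60469095 -0.13684599  1.37202706 -2.45887637]
```

The sizes check out:
- **Tab top:** measured 185 mm high, against 186 expected.
- **Holder foot plate:** 76 x 141 mm measured, against 75 x 140.
- **Plate edge CD:** 118 mm measured, against 115, at a slope of 21°.

Next I'll check clearance to the pink magazine and other bystanders, and IK for the grasp.

```bash
cat >> h.py <<'E'
ramp=np.load("ramp.npy");RR=rampR(ramp[3])
def tool(Rm,foot,th,g=150):
    """TCP pose for a mag with axes Rm (cols) and foot point, gripped across mag x at g, tool tilted th deg"""
    t=np.radians(th);tz=Rm@[0,-np.sin(t),-np.cos(t)];ty=Rm[:,0]
    M=np.c_[np.cross(ty,tz),ty,tz];return foot+Rm[:,2]*g-61*tz,Rn.from_matrix(M).as_quat()
Rlay=np.c_[RR[:,1],RR[:,2],RR[:,0]]
def Rup(s=1): return Rn.from_euler('z',np.radians(-6.5)).as_matrix()@np.diag([s,s,1.])
foot0=np.array([472,-179.5,6.])
E
python3 - <<'E'
from h import *
for n in("scene","top"):
    im=cv2.imread(f"pics/{n}0.png").astype(int);m=((im[...,2]-im[...,1]>60)&(im[...,0]-im[...,1]>20)).astype(np.uint8)
    k,_,st,c=cv2.connectedComponentsWithStats(m);i=1+st[1:,4].argmax();print(n,st[i],c[i])
    ys,xs=np.where(_==i) if False else np.where((cv2.connectedComponents(m)[1])==i)
    print("top",xs[ys==ys.min()].mean(),ys.min(),"bot",xs[ys==ys.max()].mean(),ys.max())
for nm,u,z in(("pinkbase",(243,244),0),("beaker",(286,224),0),("jar",(221,182),0)):print(nm,plane("scene",u,z))
print("pinktop",tri((239.5,202.5),(287,179.5)))
for th in(0,15,30):
  for s in(1,-1):
    print(th,s,[None if q is None else q.round(2).tolist() for q in (env.ik(*tool(Rup(s),foot0+[0,0,h],th)) for h in(0,170))],[None if q is None else q.round(2).tolist() for q in (env.ik(*tool(Rlay,ramp[:3]+RR@[15,-27,9+d],th)) for d in(-20,60))])
E
```

```text
scene [236 200  11  47 309] [241.15210356 223.93527508]
top 239.0 200 bot 241.5 246
top [284 176   5   7  20] [286.3  179.35]
top 287.0 176 bot 286.5 182
pinkbase [ 583.8421917  -172.31868505    0.        ]
beaker [632.13858414 -49.32274288   0.        ]
jar [396.46034759 -59.16423078   0.        ]
pinktop (array([ 574.701156  , -169.20479311,  180.73274112]), np.float64(4.920994013544546))
0 1 [[-0.39, 0.37, 1.95, -0.0, 0.81, -0.27], [-0.39, 0.15, 1.8, -0.0, 1.19, -0.27]] [[-0.33, 0.77, 2.07, 1.4, 1.22, -0.93], [-0.27, 0.63, 2.03, 1.39, 1.23, -0.74]]
0 -1 [None, None] [[-0.33, 0.77, 2.07, 1.4, 1.22, -0.93], [-0.27, 0.63, 2.03, 1.39, 1.23, -0.74]]
15 1 [[-0.24, 0.38, 1.99, -0.37, 0.78, 0.14], [-0.24, 0.14, 1.84, -0.29, 1.15, -0.01]] [[-0.25, 0.65, 2.03, 1.19, 1.05, -0.66], [-0.2, 0.53, 1.96, 1.14, 1.09, -0.46]]
15 -1 [[-0.52, 0.42, 1.91, 0.3, 0.94, 2.54], None] [[-0.25, 0.65, 2.03, 1.19, 1.05, -0.66], [-0.2, 0.53, 1.96, 1.14, 1.09, -0.46]]
30 1 [[-0.1, 0.42, 2.01, -0.72, 0.86, 0.54], [-0.1, 0.17, 1.88, -0.57, 1.17, 0.26]] [[-0.15, 0.57, 1.97, 0.91, 0.95, -0.33], [-0.11, 0.48, 1.88, 0.84, 1.04, -0.15]]
30 -1 [[-0.64, 0.5, 1.85, 0.5, 1.12, 2.32], [-0.64, 0.28, 1.74, 0.45, 1.43, 2.48]] [[-0.15, 0.57, 1.97, 0.91, 0.95, -0.33], [-0.11, 0.48, 1.88, 0.84, 1.04, -0.15]]
```

The pink one stands at x≈578 with its top near 180 mm. With the tool tilted 15° the gripper body stays above 205 mm, so it clears. Now grasp and pull.

```bash
cat >> h.py <<'E'
TH=15
E
python3 - <<'E'
from h import *
p,q=tool(Rup(),foot0,TH)
env.reach(p+[0,0,90],q)
print(env.move_l(p+[0,0,0],rate=80,f_stop=15))
w=set_gripper(0);s=env.read_state();print(s["time_s"],s["width"],s["grip_force"],s["tool_pos"]-p,s["force"])
env.move_l(p+[0,0,85],rate=50);s=env.read_state();print(s["width"],s["force"])
env.move_l(p+[0,0,170],rate=120)
s=env.read_state();print(s["time_s"],s["width"],s["force"],s["tool_pos"]-p)
o=[]
for n,(x,y,w,h) in(("scene",(150,110,133,150)),("top",(230,130,133,150))):
    im=viewer.camera(n);o.append(cv2.resize(im[y:y+h,x:x+w],None,fx=3,fy=3,interpolation=cv2.INTER_CUBIC))
cv2.imwrite("pics/lift.png",np.hstack(o))
E
```

```text
False
4.2083 21.9962523471417 29.96776431798935 [ 0.39227559 -0.06436381  0.07295739] [ 1.02556634 -0.00190607 -1.49555735]
22.18536362100379 [-0.0718099  -0.80051284 -1.79964136]
6.9167 22.044404639005435 [-1.04152007  0.71700656 -1.94087941] [-3.96015891e-01  1.38387772e-01  1.69272577e+02]
```

View pics/lift.png

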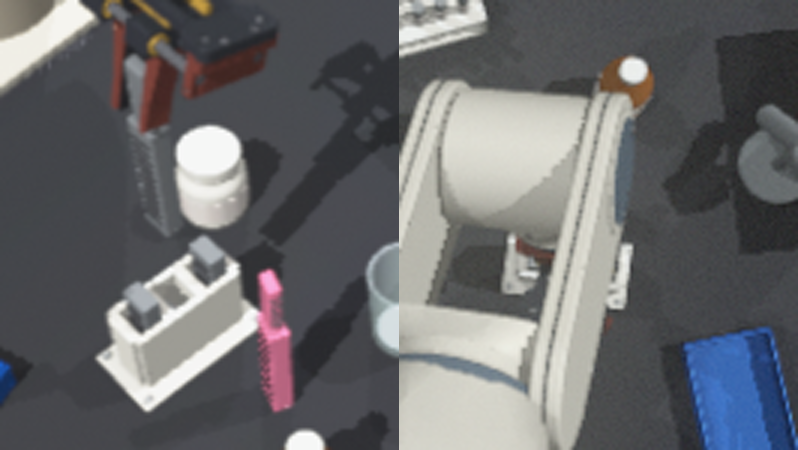

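The scene view shows the tabbed magazine hanging straight from the fingers, its foot at crop (170,230). The two plain ones are still in the end slots, and the pink one is untouched. Now swing it over the ramp.

Run:
```python
from h import *
pre,q=tool(Rlay,ramp[:3]+RR@[18,-27,9+30],TH)
env.move_l(pre+[-10,-110,130],q,rate=110)
env.move_l(pre+[0,0,40],rate=130);env.move_l(pre,rate=60)
s=env.read_state();print(s["time_s"],s["width"],s["force"],s["tool_pos"]-pre)
o=[]
for n,(x,y,w,h) in(("scene",(265,70,100,110)),("top",(110,145,100,110))):
    im=viewer.camera(n);cv2.imwrite(f"pics/pre_{n}.png",im);o.append(cv2.resize(im[y:y+h,x:x+w],None,fx=4,fy=4,interpolation=cv2.INTER_CUBIC))
cv2.imwrite("pics/pre.png",np.hstack(o))
```

```text
10.625 21.622708474010622 [ 0.27188741  0.01622629 -1.38404948] [ 0.09345469  0.02697694 -0.00384531]
```

View pics/pre.png

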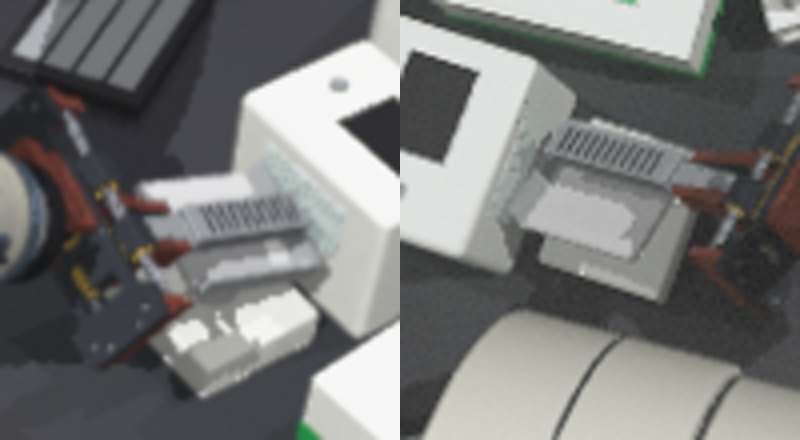

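The magazine lies broad side down and parallel to the plate, its foot towards the end stop at crop left (310,215) and (555,135). The tab is at the upper end in the fingers. Lower along the plate normal until it touches.

Run:
```python
from h import *
s=env.read_state();p0=s["tool_pos"];f0=s["force"]
hit=env.move_l(p0-RR[:,2]*55,rate=14,f_stop=1.5)
s=env.read_state();print(hit,s["time_s"],RR.T@(s["tool_pos"]-p0),RR.T@(s["force"]-f0),s["width"])
```

```text
True 12.7833 [ -0.10697136   0.05817945 -27.96469882] [0.38577881 0.34758098 3.55865347] 21.825563045441385
```

It touched 28 mm down, against 30 expected from sight, with the force along the plate normal. Now release.

Run:
```python
from h import *
set_gripper(60);env.hold(0.8)
s=env.read_state();print(s["time_s"],s["width"],s["force"])
tz=Rn.from_quat(s["orientation"]).as_matrix()[:,2]
o=[]
def snap(n,x,y,w,h):
    im=viewer.camera(n);cv2.imwrite(f"pics/rel_{n}.png",im);return cv2.resize(im[y:y+h,x:x+w],None,fx=4,fy=4,interpolation=cv2.INTER_CUBIC)
env.move_l(s["tool_pos"]-tz*110,rate=80)
env.hold(.3)
cv2.imwrite("pics/rel.png",np.hstack([snap("scene",265,70,100,110),snap("top",110,145,100,110)]))
print(env.read_state()["time_s"])
```

```text
14.3417 59.92716165143163 [ 0.16556758 -0.38924214 -0.30256627]
16.2667
```

View pics/rel.png

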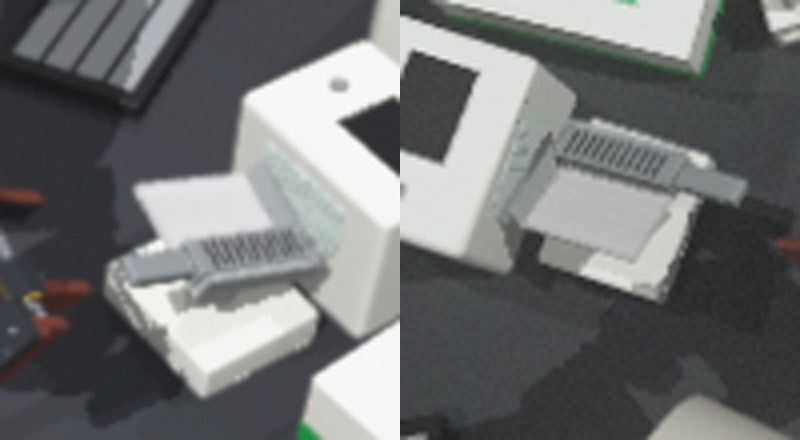

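The magazine now lies along the fence, its foot near the end stop at crop (320,265) and (570,140). The fingers are clear. I'll check seating numerically against the predicted home position.

Run:
```python
from h import *
def proj(n,X):
    p=P[n];T=np.linalg.inv(np.array(p["pose"]));c=T[:3,:3]@X+T[:3,3];c=c*[1,-1,-1]
    K=np.array([[p["fx"],0,p["cx"]],[0,p["fy"],p["cy"]],[0,0,1]])
    return cv2.projectPoints(c[None],np.zeros(3),np.zeros(3),K,np.array(p["dist"]))[0].ravel()
o=[]
for n,(x,y,w,h) in(("scene",(290,115,66,50)),("top",(140,165,66,50))):
    im=cv2.imread(f"pics/rel_{n}.png");c=cv2.resize(im[y:y+h,x:x+w],None,fx=6,fy=6,interpolation=cv2.INTER_CUBIC)
    for q,col in(((0,0,18),(0,0,255)),((0,-30,18),(0,0,255)),((120,0,18),(0,255,0)),((120,-30,18),(0,255,0)),((180,-4,15),(255,0,0)),((180,-26,15),(255,0,0))):
        u=(proj(n,ramp[:3]+RR@np.array(q)+[0,0,2])-[x,y]+.5)*6;cv2.circle(c,tuple(int(v) for v in u.round()),3,col,1)
    o.append(c)
cv2.imwrite("pics/chk.png",np.hstack(o))
```

```text
(no output)
```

View pics/chk.png

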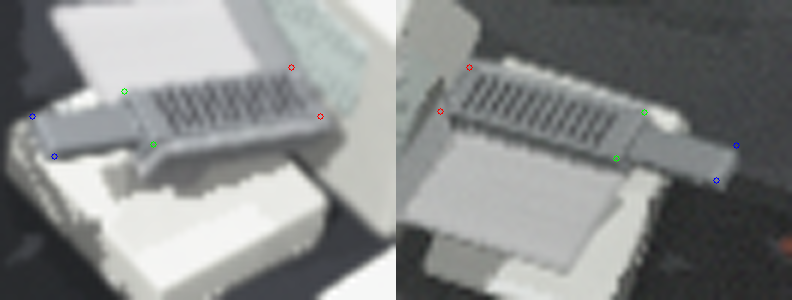

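In both views every corner lies within about 1 pixel (2–3 mm) of the predicted home pose, so the magazine is seated and the robot is clear. Handing in.

```bash
python3 -c "
from station import env,workorder
print(workorder.sign_off(),env.read_state()['time_s'])"
```

```text
the job is handed in; nothing more can be done
the job is handed in; nothing more can be done
```

The tabbed magazine was pulled from the holder, laid on the ramp and released on touch. It slid into the low corner, within about 2–3 mm of the predicted home position in both camera views. I signed the job off at about 16 s of robot time; no verdict came back.

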